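# Load the patina box and hold its lid open

## Robot

A 6-joint arm with a two-finger parallel gripper is mounted at the origin on the work surface. World frame = base frame: x ahead of the robot, y to its left, z up, the work surface at z = 0. Lengths are in m, angles in rad, forces in N, time in s.
With the tool pointing down it reaches from about 0.2 to 0.875 m from the base axis. Payload 3.4 kg.
Tool frame: the origin (TCP) lies between the finger pads; the fingertips stand 25 mm ahead of it and the grasp point (between the pads) lies 6 mm ahead of it (r.nose_length is the z of the fingertips in the tool frame, in m); z points along the fingers, y is the line along which they close (so a half turn about z gives the same grasp; the last joint's range is limited). The gripper opens to 94 mm and grips with 3 to 60 N. Pads are 16 mm wide; open, the fingers measure 119 mm over their backs; the gripper's body (75 mm by 177 mm) begins 78 mm behind the grasp point.
Start: joints at [-1.299, 0.276, 1.505, -0, 1.361, -0.121], TCP at [0.22, -0.531, 0.23] pointing down, gripper open.
Joint ranges: [-2.89, 2.89], [-0.75, 2.08], [0.22, 2.7], [-1.18, 4.32], [0.11, 2.71], [-2.7, 2.7]. Speed limits (rad/s): [2.57, 2.57, 3.14, 3.14, 3.14, 3.14].

## Interface

Orientations are given as a unit quaternion [w, x, y, z].
In Python, from plant import r, gripper_to, inverse_kinematics, vision, models, telemetry gives the robot as it stands. Calls block until the motion is done:
- r.move_to(position, orientation): joint-space move of the TCP to a pose.
- r.move_l(position, rot=None, vel=0.15, guard=None): straight line of the TCP; rot=None keeps the orientation; vel is the mean speed in m/s. With guard (N) it stops when the force on the tool has changed by that much, and returns True; else False.
- r.movej(angles): joint-space move.
- gripper_to(opening, f_grip=None): finger opening in m; f_grip is the grip in N (None keeps the last); returns when the fingers have stopped.
- r.hold(seconds).
- inverse_kinematics(position, orientation): joint angles nearest the present ones, or None.
- vision.snapshot(name): name is "scene" or "top" or "wrist"; returns the picture (480x640x3 uint8, red, green, blue); there is no depth.
- vision.get_calibration(name): a dict with "fx", "fy", "cx", "cy" (pixels), "position" and "orientation" of the camera in the world. Camera axes: x right, y down, z forward; pixel columns grow to the right and rows downward; lengths in m; the calibration is good to about 2 mm. A picture is of the moment at which its call begins: read the wrist's pose just before it. get_calibration takes no time and is no camera call; for the wrist camera it gives the pose at the moment of the call.
A pose or a line that the arm cannot do raises r.PlanningError and nothing moves.
- r.sign_off(): hands the job in; it is judged then, once.
Trained networks look in the newest picture that a camera, given by its name, has taken for a name from the list of things; names that differ only in an ending like _2 or _b are one class to them, and where a whole thing is asked for, a point or a joint stands for the part that bears it (a point fixed in the world has none). Each returns a list of dicts, best first, with "score" (0 to 1); they miss things now and then, are a little off and sometimes report something else, mostly with a low value. They report only what shows in the picture. A call takes as long as a camera call. They do not tell look-alikes from the thing itself.
- models.boxes_of(thing, camera): "at" ([x, y, z] in m, in world coordinates, good to about 4 mm: the middle of the surface that is visible of it).
- models.regions_of(thing, camera): "pixels" (480x640 bool, what is visible of it).
- models.mark_of(thing, camera): "at" ([x, y, z] in m, in world coordinates, good to about 4 mm: a listed point, or the origin of a listed thing).
Readings, each from a call of its own:
- telemetry.current_t(): time.
- telemetry.current_joints(): joint angles.
- telemetry.current_dq(): joint speeds.
- telemetry.current_joint_efforts(): joint torques, N m.
- telemetry.current_ee_pos(): TCP position.
- telemetry.current_tool_rot(): TCP orientation.
- telemetry.current_wrist_force(): force on the tool from outside, world axes, zero at the start.
- telemetry.current_torque(): the same for the moment, N m.
- telemetry.current_opening(): finger opening in m.
- telemetry.current_finger_force(): force on a finger pad.
Only numpy, scipy, OpenCV 4.12 (cv2) and the standard library are available. Lean on these libraries where they do the work, as an engineer would, in place of code of your own. Each camera call takes 0.05 s, during which the arm holds its last target. There are 200 camera calls.

## Task

With the lid of the patina box still shut, slide the pan with the bronze fish along the slide table and in through the low port until the pan is fully home against the back wall, the fish still standing on it. Then raise the lid, which falls shut when let go, to 50 degrees from shut (give or take 5) and finish while still holding it there, steady, with your fingers and nothing else propping it, so that a workmate can get at the fish. Leave the bottle, jar, tin and tools around it where they are.

Things in the scene. Friction and masses are not known exactly. Their poses are not given: they have to be found in the camera images.
- patina_box: Fixed grey sheet-steel box, 170 deep (x) by 240 wide (y) by 100 mm high, clear window in its -y side; position and turn vary. Origin: on the work surface under the middle of the front wall's outside; x points level from the front into the box, y along the front wall, z up. Walls 5 mm: inside of the back wall at x = 165. A slide table runs out in front to x = -270.
- port (a point): Middle of the port's sill in the front wall (x = 0, z = 6 mm in the box). Port: 106 mm clear between the guide rails, top edge 88 mm above the work surface. Slide table: 130 mm wide steel floor, 6 mm thick, running on inside to the back wall; guide rails 20 mm high, 8 thick, 106 mm apart, all along it. The pan starts between the rails in front of or just in the port. Axes as the box's.
- pan: Loose dark steel pan 130 (x) by 100 (y) mm, 4 mm sheet, rim 12 mm high, about 0.4 kg. Origin: centre of its underside; x points towards the box. A flat tongue 30 wide runs back from its rear edge to an upright wooden grip centred at x = -155: 24 (x) by 18 (y) mm, top 92 mm above the pan's underside. Slides with dry friction, 3 mm play to each rail.
- pan_grip (a point): Point to grip on the upright wooden grip: on its centre line, 72 mm above the pan's underside (78 mm above the work surface), 20 mm below the grip's top. Axes as the pan's.
- pan_home (a point): Where the pan's origin is when it is fully home: front rim against the back wall, in the box at x = 100 mm, on the floor (6 mm up). The grip then stands 55 mm in front of the front wall.
- fish: Bronze (copper-coloured) leaping fish on a round base 54 mm across, 62 mm tall, about 0.35 kg, standing loose on the pan. Origin: centre of the base's underside; z up along it. Rides along by friction; hard pushes slide or tip it.
- lid (a joint): Angle of the box's lid (steel plate 182 from the hinge to its front edge, 250 wide, 4 thick, about 0.5 kg, its top 5 mm above the hinge when shut) in rad: 0 shut (lid level), grows as the front edge rises; stop at 1.40; wanted 0.873 (50 degrees). The hinge runs along the box's y. The lid has no stay and falls shut from every angle when let go.
- lid_bar (a point): Middle of the bow handle's round bar: 10 mm thick, 100 mm long along the box's y. Shut: 145 mm in front of the hinge and 40 mm above it (25 mm behind the front wall, 140 mm above the work surface), 35 mm above the lid's top, clear beneath. Turns with the lid, up and towards the back. Gripped by fingers that close along the box's x, the bar can turn in the grip.
- lid_hinge (a point): Middle of the lid's hinge line: in the box at x = 170, z = 100 mm. Axes as the box's.
- spray_bottle: Grey trigger spray bottle, 66 across, 168 mm tall, standing behind the box's hinge side. Origin at the centre of its underside. To be left alone.
- jar: Glass jar with steel lid, 68 across, 85 mm tall, behind the box's hinge side. To be left alone.
- wax_tin: Low steel tin, 80 across, 45 mm tall, beside the slide table on its -y side. To be left alone.
- brush: Brush 200 mm long lying to the robot's right. To be left alone.
- mallet: Hammer lying to the robot's right. To be left alone.
There are look-alikes about, which are no part of the job. What is meant by the fish is not pink, and is the larger of those in its own colour.

How it is judged:
On the way:
1. the pan is fully home in the box with the fish standing on it, the lid still shut (x of pan in the frame of patina_box above 0.088 m and y of pan in the frame of patina_box between -0.008 and 0.008 m and z of pan in the frame of patina_box below 0.012 m and angle between fish's own z axis and vertical below 0.2 rad and horizontal distance between fish and pan below 0.06 m and z of fish in the frame of pan below 0.012 m and value of joint lid below 0.08 rad), for 0.2 s.
At the end, for the whole second after the job is handed in: The fingers hold the lid, still, at 50 degrees (within 6 degrees), touching it with at least 0.8 N, and neither the pan nor the fish touches the lid; the pan is home on the box floor (within 12 mm of the back wall, within 8 mm of the middle) and the fish stands upright (within 0.2 rad) on it (x of pan in the frame of patina_box above 0.088 m and y of pan in the frame of patina_box between -0.008 and 0.008 m and z of pan in the frame of patina_box below 0.012 m and angle between fish's own z axis and vertical below 0.2 rad and horizontal distance between fish and pan below 0.06 m and z of fish in the frame of pan below 0.012 m and value of joint lid between 0.768 and 0.978 rad and velocity of joint lid between -0.1 and 0.1 rad/s and contact force between the fingers and lid above 0.8 N and contact force between lid and pan below 0.1 N and contact force between lid and fish below 0.1 N); the arm keeps its last pose, push and grip.
It fails at once if the lid is raised before the pan is home (value of joint lid above 0.2 rad and x of pan in the frame of patina_box below 0.085 m).
It fails at once if the fish is tipped over (angle between fish's own z axis and vertical above 0.5 rad).
It fails at once if a bottle, jar, tin or tool beside the work is pushed away or knocked over (40 mm) (distance of any of spray_bottle, jar, wax_tin, brush, mallet from where it was at the start of the episode above 0.04 m or angle between any of spray_bottle, jar's own z axis and vertical above 0.6 rad).
It also fails if it takes over 48 s, if anything falls off the work surface, if the arm or the gripper's body presses on something with over 40 N, if the wrist force passes 120 N, or if a joint passes its speed limit or range.

## Working session

There is one attempt and no reset: what is moved stays moved. The work goes in short steps, each a Python script; the robot and the scene stay as the last script left them, time stands still between calls to the robot, and variables do not carry over. Pictures are saved under pics/ and viewed, at most 10 in all, crops included, and the job is handed in when it is done.

```bash
mkdir -p pics; ls
python3 - <<'E'
from plant import r, vision, models, telemetry
import cv2, numpy as np
for c in ["scene","top"]:
    im=vision.snapshot(c); cv2.imwrite(f"pics/{c}0.png",im[:,:,::-1])
    k=vision.get_calibration(c); print(c,{a:np.round(b,3).tolist() for a,b in k.items()})
    for n in ["pan_grip","pan","port","lid_bar","lid_hinge","patina_box","pan_home","fish","spray_bottle","jar","wax_tin"]:
        print(n,[(round(d["score"],2),np.round(d["at"],3).tolist()) for d in models.mark_of(n,c)[:3]])
print(telemetry.current_t())
E
```

```text
pics
scene {'fx': 563.196, 'fy': 563.196, 'cx': 315.91, 'cy': 235.069, 'position': [0.93, -0.633, 1.016], 'orientation': [-0.311, 0.907, 0.266, -0.096]}
pan_grip [(0.68, [0.479, -0.176, 0.082])]
pan [(0.84, [0.513, -0.019, 0.006]), (0.74, [0.435, -0.331, 0.002])]
port [(0.88, [0.524, 0.043, 0.008])]
lid_bar [(0.84, [0.523, 0.064, 0.141])]
lid_hinge [(0.59, [0.553, 0.206, 0.099])]
patina_box [(0.88, [0.515, 0.045, 0.002])]
pan_home [(0.7, [0.666, -0.106, -0.001])]
fish [(0.74, [0.345, -0.068, 0.0]), (0.67, [0.503, -0.034, 0.011]), (0.6, [0.346, 0.041, 0.004])]
spray_bottle [(0.94, [0.502, 0.306, -0.003])]
jar [(0.61, [0.632, 0.28, 0.004]), (0.41, [0.502, -0.034, 0.012])]
wax_tin [(0.83, [0.667, -0.104, -0.001])]
top {'fx': 533.198, 'fy': 533.198, 'cx': 313.063, 'cy': 241.249, 'position': [0.364, -0.047, 1.205], 'orientation': [-0.055, 0.709, -0.7, 0.066]}
pan_grip [(0.93, [0.478, -0.17, 0.078])]
pan [(0.63, [0.512, -0.023, 0.008])]
port []
lid_bar [(0.77, [0.52, 0.066, 0.14]), (0.19, [0.501, -0.037, 0.006])]
lid_hinge []
patina_box [(0.57, [0.522, 0.04, 0.0])]
pan_home []
fish [(0.85, [0.344, -0.066, 0.001]), (0.61, [0.351, 0.04, 0.001]), (0.58, [0.506, -0.034, 0.007])]
spray_bottle [(0.76, [0.5, 0.309, -0.001])]
jar [(0.71, [0.631, 0.281, -0.002]), (0.54, [0.553, 0.207, 0.102])]
wax_tin [(0.66, [0.663, -0.104, -0.001])]
1.2
```

View pics/scene0.png

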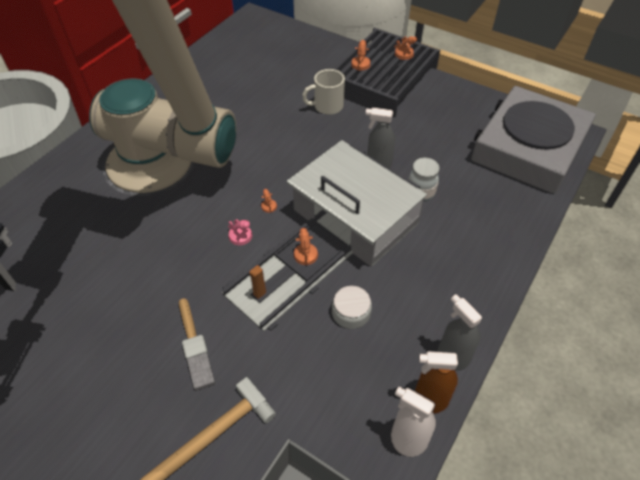

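View pics/top0.png

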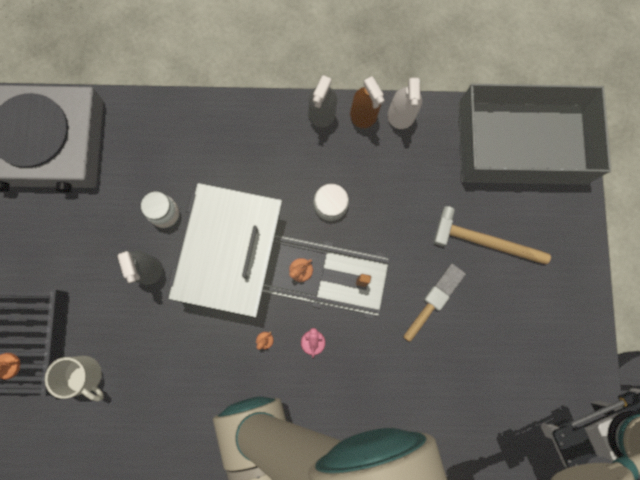

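The scene view shows the closed box with the large copper fish on the pan at (305,245), the grip at (258,282) and the lid handle at (340,193). The small copper and pink fish beside it are look-alikes. In the top view the lid corners are at about (200,185), (281,200), (253,316) and (170,299). The networks' positions match the picture.

```bash
cat > h.py <<'E'
from plant import r, gripper_to, inverse_kinematics, vision, models, telemetry
import numpy as np, cv2
from scipy.spatial.transform import Rotation as R
def ray(cam,px,z):
    k=vision.get_calibration(cam); q=k["orientation"]
    d=R.from_quat([q[1],q[2],q[3],q[0]]).apply([(px[0]-k["cx"])/k["fx"],(px[1]-k["cy"])/k["fy"],1])
    p=np.array(k["position"]); return p+d*(z-p[2])/d[2]
def quat(M):
    q=R.from_matrix(M).as_quat(); return np.array([q[3],q[0],q[1],q[2]])
def tool(ydir,zdir=(0,0,-1)):
    z=np.array(zdir,float); y=np.array(ydir,float); y-=z*(y@z); y/=np.linalg.norm(y)
    return quat(np.c_[np.cross(y,z),y,z])
E
python3 - <<'E'
from h import *
c=[ray("top",p,0.105)[:2] for p in [(200,185),(281,200),(253,316),(170,299)]]
print(np.round(c,3))
ang=lambda a,b:np.degrees(np.arctan2(*(b-a)[::-1]))
print("lid x-dir",ang(c[1],c[0]),ang(c[2],c[3]),"y-dir-90",ang(c[1],c[2])-90,ang(c[0],c[3])-90)
for a,b in [((387,259),(283,239)),((378,312),(265,288))]: print("rail",ang(ray("top",a,.026)[:2],ray("top",b,.026)[:2]), ray("top",a,.026),ray("top",b,.026))
print("lid mid",np.mean(c,0))
g=np.array([.4785,-.173,.1])
for th in (76,78,80):
    u=np.array([np.cos(np.radians(th)),np.sin(np.radians(th)),0]); v=np.array([-u[1],u[0],0])
    for p,y in ((g+[0,0,.1],v),(g+[0,0,.1],-v),(np.array([.523,.065,.25]),u),(np.array([.523,.065,.25]),-u)):
        print(th,inverse_kinematics(p,tool(y)))
E
```

```text
[[0.673 0.179]
 [0.643 0.006]
 [0.399 0.058]
 [0.431 0.228]]
lid x-dir 80.1456722189788 79.27339313216416 y-dir-90 78.07116985861555 78.43768860531281
rail 79.81082256558685 [ 0.53136188 -0.23012311  0.026     ] [0.57332954 0.0033764  0.026     ]
rail 78.80166668140507 [ 0.41341733 -0.20890016  0.026     ] [0.46283327 0.04070667 0.026     ]
lid mid [0.53658458 0.11775583]
76 None
76 [-4.83746200e-01  1.96530274e-01  1.69228522e+00 -4.44089210e-16
  1.25277716e+00 -2.39400105e-01]
76 [-8.41750429e-03  1.92635081e-01  1.56984287e+00 -4.44089210e-16
  1.37911471e+00 -1.33486774e+00]
76 [-8.41750429e-03  1.92635081e-01  1.56984287e+00 -4.44089210e-16
  1.37911471e+00  1.80672492e+00]
78 None
78 [-4.83746200e-01  1.96530274e-01  1.69228522e+00 -4.44089210e-16
  1.25277716e+00 -2.74306690e-01]
78 [-8.41750429e-03  1.92635081e-01  1.56984287e+00 -4.44089210e-16
  1.37911471e+00 -1.36977432e+00]
78 [-8.41750429e-03  1.92635081e-01  1.56984287e+00 -4.44089210e-16
  1.37911471e+00  1.77181833e+00]
80 None
80 [-4.83746200e-01  1.96530274e-01  1.69228522e+00 -4.44089210e-16
  1.25277716e+00 -3.09213275e-01]
80 [-8.41750429e-03  1.92635081e-01  1.56984287e+00 -4.44089210e-16
  1.37911471e+00 -1.40468091e+00]
80 [-8.41750429e-03  1.92635081e-01  1.56984287e+00 -4.44089210e-16
  1.37911471e+00  1.73691175e+00]
```

```bash
cat >> h.py <<'E'
TH=np.radians(79); u=np.array([np.cos(TH),np.sin(TH),0]); v=np.array([-u[1],u[0],0]); O=np.array([.5215,.0402,0])
def box(p): d=np.array(p)-O; return np.round([d@u,d@v,d[2]],4)
def world(x,y,z): return O+x*u+y*v+np.array([0,0,z])
E
python3 - <<'E'
from h import *
q=tool(-v)
r.move_to([.4785,-.173,.22],q); 
im=vision.snapshot("wrist"); cv2.imwrite("pics/w1.png",im[:,:,::-1])
for n in ["pan_grip","pan","fish","lid_bar","port"]:
    print(n,[(round(d["score"],2),np.round(d["at"],4).tolist(),box(d["at"])) for d in models.mark_of(n,"wrist")[:3]])
k=vision.get_calibration("wrist"); print(k, telemetry.current_t(),telemetry.current_opening())
E
```

```text
pan_grip [(0.97, [0.48, -0.1699, 0.084], array([-0.2142,  0.0006,  0.084 ]))]
pan [(0.92, [0.5058, -0.0238, 0.0028], array([-0.0658,  0.0032,  0.0028]))]
fish [(0.86, [0.5069, -0.0422, 0.0147], array([-0.0837, -0.0014,  0.0147])), (0.83, [0.3494, 0.0426, 0.0013], array([-0.0305,  0.1694,  0.0013])), (0.76, [0.3413, -0.0671, 0.0018], array([-0.1397,  0.1564,  0.0018]))]
lid_bar []
port []
{'fx': 332.23864163946695, 'fy': 332.23864163946695, 'cx': 315.73483419050336, 'cy': 233.855951566543, 'position': array([ 0.49108313, -0.09311778,  0.37224847]), 'orientation': array([ 0.14030435,  0.98545217, -0.09495427, -0.01350542])} 3.125 0.09394732140982781
```

View pics/w1.png

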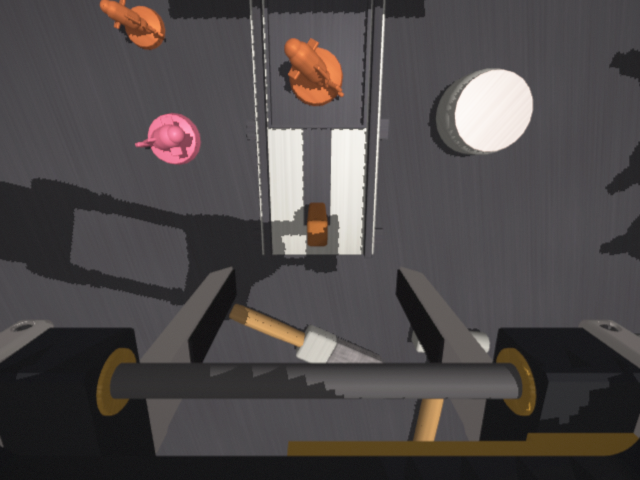

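The wrist view shows the grip at (317,225), midway between the fingers, with the rails running parallel to the tool and the tin clear at (487,110). I'll grip and push.

Run:
```python
from h import *
p=world(-.216,.0005,.084)
r.move_l(p+[0,0,.1]); print("touch",r.move_l(p,guard=8)); 
gripper_to(0.0,25); print(telemetry.current_opening(),telemetry.current_finger_force(),telemetry.current_wrist_force())
print(r.move_l(world(-.075,.0005,.084),vel=.05,guard=15),box(telemetry.current_ee_pos()),telemetry.current_wrist_force())
print(r.move_l(world(-.042,.0005,.084),vel=.03,guard=9),box(telemetry.current_ee_pos()),telemetry.current_wrist_force(),telemetry.current_t())
im=vision.snapshot("scene"); cv2.imwrite("pics/s2.png",cv2.resize(im[130:330,200:460,::-1],None,fx=3,fy=3))
for n in ["pan_grip","pan","fish","lid_bar"]:
    print(n,[(round(d["score"],2),box(d["at"])) for d in models.mark_of(n,"scene")[:3]])
```

```text
touch False
0.017927167758965103 25.000224709510803 [ 0.6205781  -0.81606517  0.04037267]
False [-0.075   0.0005  0.084 ] [-1.40635077 -3.61274568 -1.60671716]
True [-0.0519  0.0001  0.084 ] [ 1.19829844 -2.33820602 -0.58184555] 9.2417
pan_grip [(0.73, array([-0.0536,  0.0004,  0.082 ]))]
pan []
fish [(0.92, array([-0.1397,  0.155 ,  0.0033])), (0.6, array([-0.0323,  0.1727,  0.0027]))]
lid_bar [(0.57, array([0.0272, 0.0008, 0.138 ]))]
```

View pics/s2.png

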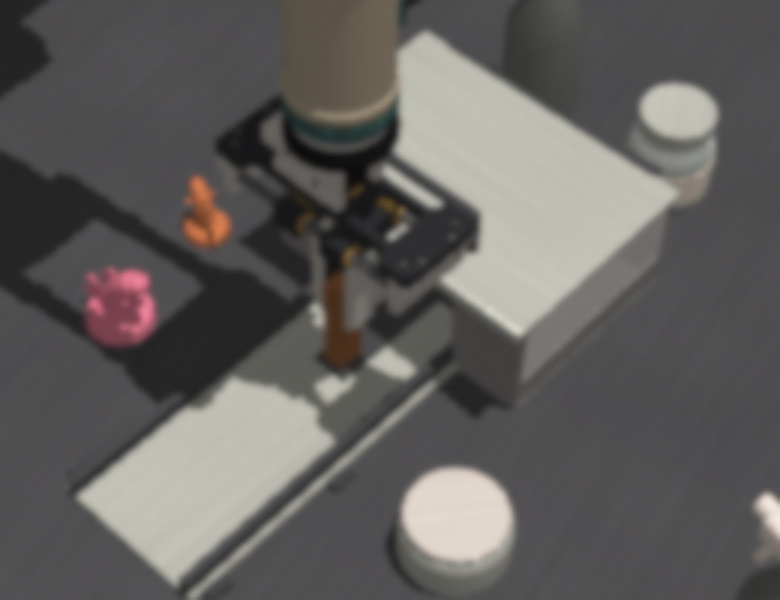

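The picture shows the pan inside the box and the lid shut, with the grip about 53 mm in front of the wall and the tin untouched. I'll nudge once more to confirm it's home, then go to the handle.

Run:
```python
from h import *
a=telemetry.current_ee_pos()
print(r.move_l(a+.006*u,vel=.02,guard=9),box(telemetry.current_ee_pos()),telemetry.current_wrist_force())
r.hold(.3)
gripper_to(.05); p=telemetry.current_ee_pos()
r.move_l(p+[0,0,.15],vel=.2)
q=tool(-u) ; qa=tool(u)
q=min((q,qa),key=lambda q:abs(inverse_kinematics(world(0,0,.26),q)[5]))
r.move_to(world(.0,0,.26),q)
im=vision.snapshot("wrist"); cv2.imwrite("pics/w3.png",im[:,:,::-1])
for n in ["lid_bar","pan_grip","lid_hinge","port"]:
    print(n,[(round(d["score"],2),box(d["at"])) for d in models.mark_of(n,"wrist")[:3]])
print(telemetry.current_t(),telemetry.current_joints())
vision.snapshot("top")
for n in ["lid_bar","pan_grip","lid_hinge","port"]:
    print(n,[(round(d["score"],2),box(d["at"])) for d in models.mark_of(n,"top")[:3]])
```

```text
True [-0.0518  0.0001  0.084 ] [ 0.55388104 -2.12980481  3.01679601]
lid_bar [(0.59, array([ 0.0272, -0.0055,  0.1427]))]
pan_grip [(0.85, array([-0.0508, -0.0001,  0.081 ]))]
lid_hinge [(0.92, array([0.1731, 0.0028, 0.0964])), (0.64, array([-0.0518,  0.0002,  0.083 ]))]
port [(0.59, array([ 0.0021, -0.0007,  0.0068]))]
13.2083 [-5.63282263e-02  1.81508636e-01  1.55969724e+00  6.19647595e-07
  1.40060342e+00 -1.43475787e+00]
lid_bar [(0.9, array([0.0225, 0.0047, 0.1435])), (0.73, array([-0.3833,  0.014 , -0.0016]))]
pan_grip [(0.73, array([-0.0537, -0.    ,  0.0777]))]
lid_hinge [(0.94, array([0.1684, 0.0027, 0.1022]))]
port [(0.36, array([-0.0505,  0.0039,  0.0792]))]
```

View pics/w3.png

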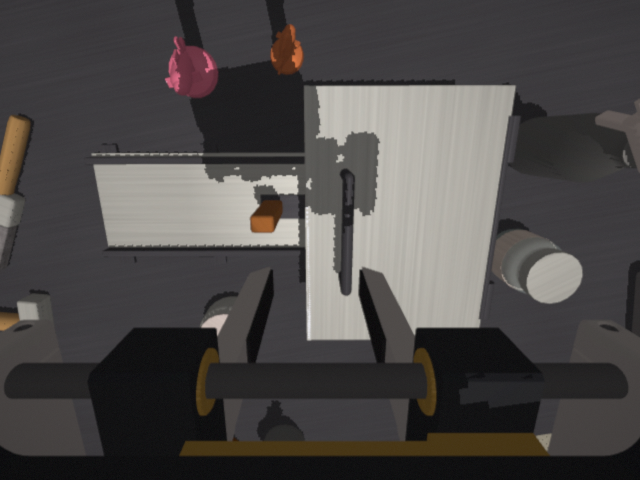

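The wrist view shows the bar upright in the picture from (347,172) to (346,292), parallel to the pads, with the pan grip at (265,215) and the lid shut. I'll refine the bar's position from the pixels, then grip and lift it along the arc.

Run:
```python
from h import *
b=box(ray("wrist",(346.5,232),.143)); print("bar px",b)
bx=.026 if abs(b[0]-.026)>.006 else (b[0]+.026)/2
p=world(bx,0,.146)
r.move_l(p+[0,0,.07]); print("touch",r.move_l(p,vel=.08,guard=8),box(telemetry.current_ee_pos()))
f0=telemetry.current_wrist_force()
gripper_to(0,10); f=telemetry.current_wrist_force()-f0
print(telemetry.current_opening(),telemetry.current_finger_force(),"dF box x,y,z",f@u,f@v,f[2],telemetry.current_t())
```

```text
bar px [0.026  0.0078 0.143 ]
touch False [ 0.0261 -0.0005  0.1465]
0.009526605304296536 10.00029668211937 dF box x,y,z 0.9133639318689806 1.0469661705191342 -0.5708989364319257 15.6833
```

Run:
```python
from h import *
gripper_to(0,20)
e=telemetry.current_ee_pos(); x0,_,z0=box(e)
hx,hz=x0+.145,z0-.040
for d in range(5,51,5):
    a=np.radians(d); c,s=np.cos(a),np.sin(a)
    x=hx-.145*c+.040*s; z=hz+.040*c+.145*s
    r.move_l(world(x,0,z),vel=.05,guard=25)
    f=telemetry.current_wrist_force(); print(d,box(telemetry.current_ee_pos()),np.round([f@u,f@v,f[2]],1),round(telemetry.current_opening(),4))
r.hold(.5)
print(telemetry.current_finger_force(),telemetry.current_t())
for c in ("scene","wrist"):
    im=vision.snapshot(c); cv2.imwrite(f"pics/{c}4.png",im[:,:,::-1] if c=="wrist" else cv2.resize(im[100:330,180:480,::-1],None,fx=2.6,fy=2.6))
    for n in ["lid_bar","lid_hinge","fish","pan_grip"]:
        print(c,n,[(round(d["score"],2),box(d["at"])) for d in models.mark_of(n,c)[:4]])
```

```text
5 [0.0306 0.     0.1586] [ 1.9 -1.6 -5.2] 0.0093
10 [0.0356 0.     0.171 ] [ 0.6 -1.3 -4.8] 0.0093
15 [0.0416 0.     0.1827] [-0.8 -1.4 -2.7] 0.0089
20 [0.0485 0.     0.1938] [-6.1 -0.8 -0.9] 0.0093
25 [0.056  0.     0.2041] [-5.2 -0.4  0.1] 0.0089
30 [0.0647 0.     0.2139] [-8.   0.1  1.7] 0.0092
35 [7.41e-02 1.00e-04 2.23e-01] [-7.2 -0.7  3. ] 0.0092
40 [8.430e-02 1.000e-04 2.314e-01] [-8.   1.2  5.2] 0.0093
45 [9.53e-02 1.00e-04 2.39e-01] [-8.   1.8  7.9] 0.0094
50 [0.1076 0.     0.2453] [-7.7  1.4  8.9] 0.009
20.006030201911926 20.4917
scene lid_bar [(0.85, array([0.1064, 0.0028, 0.2364]))]
scene lid_hinge [(0.65, array([0.17  , 0.0033, 0.0981]))]
scene fish [(0.83, array([0.0874, 0.0009, 0.0113])), (0.64, array([-0.1377,  0.1522,  0.0018])), (0.51, array([-0.0324,  0.1716, -0.0004]))]
scene pan_grip [(0.82, array([-0.0564,  0.0003,  0.083 ]))]
wrist lid_bar [(0.55, array([ 0.1092, -0.0033,  0.2375]))]
wrist lid_hinge [(0.6, array([0.1711, 0.0012, 0.0992]))]
wrist fish [(0.65, array([-0.0259,  0.1692, -0.0003])), (0.62, array([-1.395e-01,  1.527e-01, -1.000e-04]))]
wrist pan_grip [(0.59, array([-0.053 ,  0.0007,  0.0813]))]
```

View pics/scene4.png

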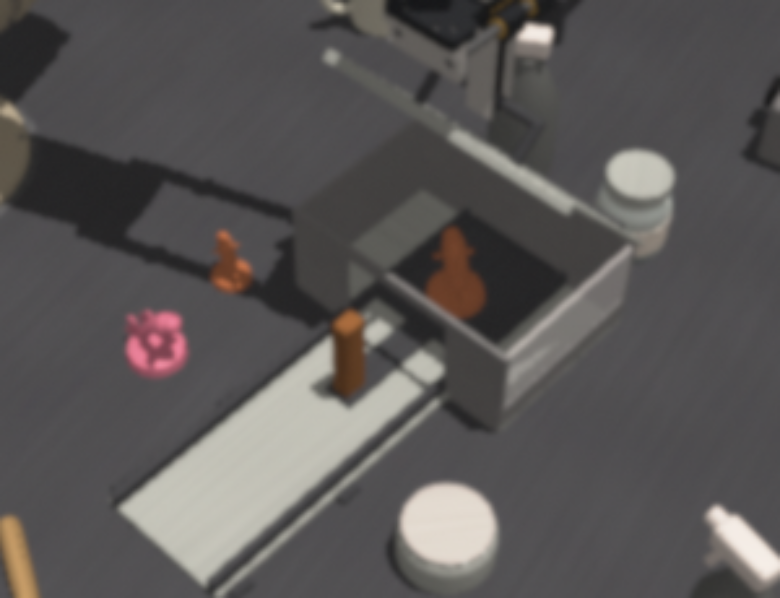

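View pics/wrist4.png

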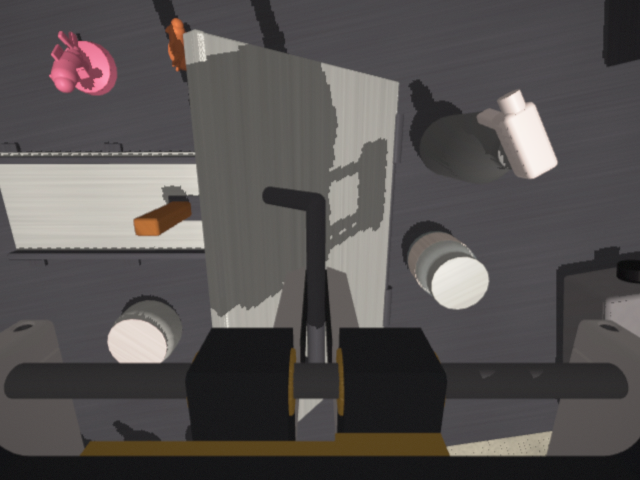

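The pictures show the fish upright on the pan inside the box, the pan grip 53 mm in front of the wall, and the fingers holding the bar. The bar's position puts the lid at about 50°, and the bottle, jar and tin are where they were.

```bash
python3 -c "
from h import *
r.hold(.3); print(telemetry.current_finger_force(),np.abs(telemetry.current_dq()).max(),telemetry.current_t()); print(r.sign_off())"
```

```text
20.00605970621109 0.001241118164877739 21.2917
the job is handed in; nothing more can be done
None
```

I handed the job in at 21.3 s with the pan home against the back wall, the fish standing on it, and the fingers holding the lid steady at about 50° by camera; the result of the judging was not shown.

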